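# Raise the cup to the lining needle with the cam lever and hold it there

### The arm

A 6-joint arm with a two-finger parallel gripper is mounted at the origin on a cart in front of the work surface, level with it; the furniture and walls round the work are solid. World frame = base frame: x ahead of the robot, y to its left, z up, the work surface at z = 0. Lengths are in m, angles in rad, forces in N, time in s.
With the tool pointing down it reaches from about 0.375 to 0.75 m from the base axis. Payload 9 kg.
Tool frame: the origin (TCP) lies midway between the tips of the shut fingers; the grasp point (between the pads) lies behind it (manip.tcp_to_grasp is the z of the grasp point in the tool frame, in m); z points along the fingers, y is the line along which they close (so a half turn about z gives the same grasp; the last joint's range is limited). The gripper opens to 85 mm and grips with 20 to 120 N. Pads are 22 mm wide; open, the fingers measure 114 mm over their backs; the gripper's body (76 mm by 85 mm) begins 54 mm behind the grasp point. The pads swing forward as they close: fully open they stand 13 mm farther back than shut.
Start: joints at [-1.524, 0.104, 0.097, 1.564, 0, 1.353], TCP at [0.157, -0.579, 0.231] pointing down, gripper open.
Joint ranges: [-2.99, 2.99], [-0.84, 1.86], [-1.1, 1.16], [-1.84, 2.11], [-1.51, 1.56], [-3.14, 3.14]. Speed limits (rad/s): [2.22, 2.22, 2.57, 3.14, 3.14, 3.14].

### API

Orientations are given as a rotation vector (axis times angle).
In Python, from bench import sensors, optics, workorder, manip gives the robot as it stands.
- The arm moves only by the shell command python3 -m inch 'ROWS' [OPENING]. ROWS is JSON, a list of rows, each an object of numbers: "x", "y", "z": the shift along the world's x, y, z normalised to -1 to 1, where 1 is 20 cm; "wx", "wy", "wz": the turn, a rotation vector about the world's x, y, z normalised to -1 to 1, where 1 is pi rad. A call has 1 to 5 rows; each row is the pose to reach, as a shift and turn from the pose commanded when the call began, turning the shorter way round; what a row does not reach only later rows make up. A row lasts 1/12 s, in which the tool goes at most 41.7 mm and 7.16 degrees, less where a joint would pass 70% of its speed; a pose out of reach is approached as far as the arm can. A call with a number of a shift or a turn outside -1 to 1 is refused whole. A call with a gripper value outside its range is refused whole. OPENING is the gripper's target within -1 to 1 (shut at 1, half-way at 0, fully open at -1), set as the call begins (- or left out, the last holds). The fingers move at their own pace and stop on an object; the grip force is fixed at half the most. Time passes only in rows, so rows that repeat a pose let the fingers close. It gives the time, the measured TCP pose, the force, the opening and the grip force at its end, in the units of the state.
- sensors.read_state(): the state, without advancing time (a new reading comes with each control period).
- optics.grab_frame(name): name is "scene" or "side" or "wrist"; returns (picture, depth): 384x512x3 uint8, blue, green, red; 384x512 float32, m along the optical axis (not along the pixel's ray), 0 where there is no reading.
- optics.camera_model(name): a dict with "fx", "fy", "cx", "cy" (pixels), "dist" ([k1, k2, p1, p2, k3] as OpenCV has them; the pictures are not rectified), "rvec" (rotation vector, rad) and "tvec" (3), from world to camera coordinates, as OpenCV has them. Camera axes: x right, y down, z forward; pixel columns grow to the right and rows downward; lengths in m; the calibration is good to about 2 mm. A picture is of the moment at which its call begins: read the wrist's pose just before it. camera_model takes no time and is no camera call; for the wrist camera it gives the pose at the moment of the call.
- workorder.sign_off(): hands the job in; it is judged then, once.
The state is a dict: "t": time; "joints": joint angles; "dq": joint speeds; "tau": joint torques, N m; "ee_pos": TCP position; "eef_rot": TCP orientation; "ft_force": force on the tool from outside, world axes, zero at the start; "wrist_torque": the same for the moment, N m; "grip_width": finger opening in m; "grip_force": force on a finger pad.
Only numpy, scipy, OpenCV 4.12 (cv2) and the standard library are available. Lean on these libraries where they do the work, as an engineer would, in place of code of your own. Each camera call takes 0.05 s, during which the arm holds its last target. There are 200 camera calls.

### The job

The banded cup on the small cam lift is to be brought up to the needle so that its band can be checked. Turn the lock knob clockwise until it clicks past its detent and stays there, then swing the cam lever up until its arm stands upright, where the cam lifts highest, and finish while holding the lever there by its grip (it springs back if let go). Do not touch the cup or its table, keep the cup upright on the table, and leave the things around alone.

Things in the scene. Friction and masses are not known exactly. Their poses are not given: they have to be found in the camera images.
- lift_stand: the cam lift, fixed to the desk: grey base plate 124 (x) by 300 (y) by 12 mm; origin on the desk under the cam shaft, 15 mm to +y of the plate's centre; x away from the robot, y left along the shaft, z up. Shaft axis 60 mm up. Round lift table with the cup at x 0, y +60; crank arm in the plane y -25; lock knob at x -35, y -120 mm. A needle on a 175 mm post (x +46, y +118) points at the cup
- cam_axis (a point): fixed point on the lever's hinge axis (the stand's y axis), level with the middle of the grip: in the stand's frame x 0, y -68, z 60 mm
- lever_grip (a point): middle of the lever's grip, a black round bar 14 mm thick along the stand's y axis (y -29 to -108 mm), 100 mm from the hinge axis, free all round but for the 8 mm thick steel crank arm at its +y end. At rest it is 98 mm to +x of the axis and 77 mm above the desk; upright it is right above the axis, 160 mm above the desk
- cam_lever (a joint): lever angle, rad: 0 at rest (arm towards +x of the stand, 10 degrees above level), grows as the grip goes up and over towards -x; 1.40 = arm upright = highest lift; stop at 1.95, past the top, where the table has sunk again. It springs back to 0 from anywhere, with about 5 N at the grip at first and 3 N upright. While the knob is locked a bolt stops it within 0.1 to 0.2
- knob_grip (a point): on the lock knob's upright axis at the height to grip it, 105 mm above the desk. The knob is a black bar 50 mm long, 13 mm wide and 38 mm high (from 76 to 114 mm above the desk) on a round skirt 46 mm across (top 77 mm above the desk); the bar lies along the stand's x axis when locked
- lock_knob (a joint): knob angle, rad: 0 locked, grows clockwise seen from above; it must be turned against up to 0.2 N m to its detent at 0.6; beyond that it clicks on by itself to its stop at 1.2 and stays there with the bolt drawn; short of it it springs back to 0
- table_top (a point): middle of the lift table's cork top (120 mm across, 9 mm thick); 96 mm above the desk at rest, 13 mm higher at the highest lift
- lift_table (a joint): height of the lift table above its rest, m: 0 at rest, 0.0133 at the highest lift
- banded_cup: white porcelain cup with a black band, 87 mm across, 112 mm with its handle, 80 mm high, standing loose on the lift table; origin at the centre of its underside, z up
- tape_roll: bystander: roll of masking tape, 100 mm across, 25 mm high, lying flat; origin at the centre of its underside
- cobalt_pot: bystander: small screw-top paint pot, 40 mm across, 50 mm high; origin at the centre of its underside
- brown_pot: bystander: brown jar, 47 mm across, 51 mm high; origin at the centre of its underside

How it is judged:
On the way, in this order (a step that is already met when the one before it is completed fails the run):
1. the lock knob has clicked past its detent while the lever is still down (value of joint lock_knob above 1 rad and value of joint cam_lever below 0.2 rad), for 0.2 s.
2. the lever is upright, at the cam's highest lift (value of joint cam_lever between 1.2 and 1.6 rad and value of joint lift_table above 0.012 m), for 0.3 s.
At the end, for the whole second after the job is handed in: the robot's fingers hold the lever (over 1 N) within 0.2 rad of upright, the table raised at least 12 mm, the knob past its detent (over 1.0 rad), and the cup standing upright and still on the table within 20 mm of its middle (all of step 2 and value of joint lock_knob above 1 rad and contact force between the fingers and cam_lever above 1 N and contact force between banded_cup and lift_table above 0.5 N and angle between banded_cup's own z axis and vertical below 0.1 rad and horizontal distance between banded_cup and table_top below 0.02 m and linear speed of banded_cup below 0.03 m/s); the arm keeps its last pose, push and grip.
It fails at once if the robot pushed the cup or the lift table (contact force between any of the arm, the fingers and lift_table above 1 N or contact force between any of the arm, the fingers and banded_cup above 1 N).
It fails at once if the cup tipped (angle between banded_cup's own z axis and vertical above 0.3 rad).
It fails at once if a bystander was moved (distance of any of tape_roll, cobalt_pot, brown_pot from where it was at the start of the episode above 0.03 m).
It also fails if it takes over 51 s, if anything falls off the work surface, if the arm or the gripper's body presses on something with over 40 N, if the wrist force passes 120 N, or if a joint passes its speed limit or range.

## Working session

There is one attempt and no reset: what is moved stays moved. The work goes in short steps, Python scripts to look and compute and a shell command to move; the robot and the scene stay as the last step left them, time stands still between calls to the robot, and variables do not carry over. Pictures are saved under pics/ and viewed, at most 10 in all, crops included, and the job is handed in when it is done.

```bash
mkdir -p pics
python3 - <<'E'
from bench import sensors, optics, workorder, manip
import cv2, numpy as np
print(sensors.read_state(), manip.tcp_to_grasp)
for n in ("scene","side"):
    im,d=optics.grab_frame(n); cv2.imwrite(f"pics/{n}0.png",im); np.savez(f"{n}0.npz",im=im,d=d); print(n,optics.camera_model(n))
E
```

```text
{'t': 0.0, 'joints': array([-1.52369402e+00,  1.04713324e-01,  9.64487343e-02,  1.56392317e+00,
       -1.12017830e-05,  1.35311189e+00]), 'dq': array([-0.00248252,  0.00114688, -0.00020178,  0.00090604, -0.00076988,
        0.00079216]), 'tau': array([-6.13976426e-04, -5.56934881e+01,  5.03647757e+01,  1.72733876e-02,
       -2.66448833e-04,  2.52357943e-06]), 'ee_pos': array([ 0.15701994, -0.57872453,  0.23050283]), 'eef_rot': array([-3.11272473e+00, -4.14528921e-01, -1.68584284e-04]), 'ft_force': array([ 0.65778925,  0.39980673, -0.48201046]), 'wrist_torque': array([ 0.04811207,  0.00444304, -0.01653349]), 'grip_force': 0.0, 'grip_width': 0.08541682613238769} -0.0187
scene {'fx': 485.09953300841215, 'fy': 485.09953300841215, 'cx': 245.51002976142206, 'cy': 186.2932840191489, 'dist': array([0.05271473, 0.        , 0.        , 0.        , 0.        ]), 'rvec': array([ 0.85951395, -2.58975684,  1.01023371]), 'tvec': array([0.2734481 , 0.39112864, 1.28387607])}
side {'fx': 492.39043090541344, 'fy': 492.39043090541344, 'cx': 259.03316586896585, 'cy': 194.33625703230243, 'dist': array([-0.1961553,  0.       ,  0.       ,  0.       ,  0.       ]), 'rvec': array([ 2.0874887 , -0.67368073,  0.38179417]), 'tvec': array([-0.49857975,  0.15040875,  1.43732416])}
```

View pics/scene0.png

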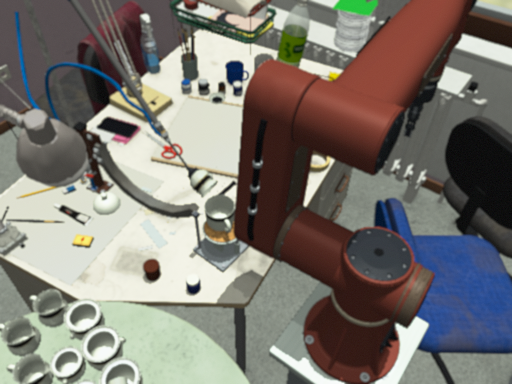

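View pics/side0.png

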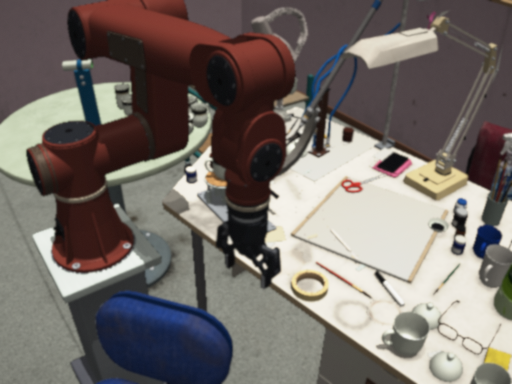

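The scene view shows the cup at about (220,208) on its cork table (222,240), with the plate's near corner at (222,270) and the arm hiding the lever and knob. In the side view the lift sits behind the wrist at (215,190). I'll get rough positions from depth before moving the wrist camera over it.

```bash
cat > h.py <<'E'
from bench import sensors, optics
import cv2, numpy as np
def cam(n):
    m=optics.camera_model(n); K=np.array([[m['fx'],0,m['cx']],[0,m['fy'],m['cy']],[0,0,1]]); R=cv2.Rodrigues(m['rvec'])[0]
    return K,m['dist'],R,m['tvec']
def ray(c,uv):
    K,D,R,t=c; p=cv2.undistortPoints(np.array(uv,float).reshape(-1,1,2),K,D)[:,0]
    return -R.T@t, np.c_[p,np.ones(len(p))]@R   # dirs scaled to depth 1
def onplane(c,uv,z):
    o,d=ray(c,uv); return o+d*((z-o[2])/d[:,2])[:,None]
def deproj(c,uv,dep):
    o,d=ray(c,uv); return o+d*np.asarray(dep)[:,None]
def proj(c,X):
    K,D,R,t=c; return cv2.projectPoints(np.array(X,float).reshape(-1,3),cv2.Rodrigues(R)[0],t,K,D)[0][:,0]
def cloud(c,dep):
    v,u=np.mgrid[:384,:512]; P=deproj(c,np.c_[u.ravel(),v.ravel()],dep.ravel()); return P.reshape(384,512,3)
E
python3 - <<'E'
from h import *
c=cam('scene'); f=np.load('scene0.npz'); P=cloud(c,f['d'])
for u,v in [(220,208),(222,197),(222,243),(222,270),(195,248),(193,285),(151,270),(240,262),(197,235)]: print(u,v,P[v,u].round(3))
c2=cam('side');f2=np.load('side0.npz'); P2=cloud(c2,f2['d'])
for u,v in [(215,180),(217,160),(215,205),(205,195),(310,285),(300,275),(193,175),(347,133)]: print(u,v,P2[v,u].round(3))
cv2.imwrite('pics/side_c.png',cv2.resize(f2['im'][120:270,150:350],None,fx=4,fy=4,interpolation=2))
a=cv2.resize(f['im'][170:320,130:330],None,fx=4,fy=4,interpolation=2); cv2.imwrite('pics/scene_c.png',a)
E
```

```text
220 208 [ 0.479 -0.06   0.121]
222 197 [ 0.476 -0.068  0.164]
222 243 [0.41  0.019 0.092]
222 270 [0.391 0.047 0.006]
195 248 [0.501 0.039 0.013]
193 285 [0.408 0.152 0.046]
151 270 [0.529 0.189 0.054]
240 262 [ 0.369 -0.009 -0.001]
197 235 [0.493 0.032 0.077]
215 180 [ 0.418 -0.033  0.094]
217 160 [ 0.112 -0.551  0.517]
215 205 [ 0.403 -0.051  0.012]
205 195 [0.408 0.02  0.01 ]
310 285 [ 0.423 -0.499  0.001]
300 275 [ 0.413 -0.467  0.018]
193 175 [0.42  0.117 0.035]
347 133 [1.08  0.029 0.046]
```

View pics/scene_c.png

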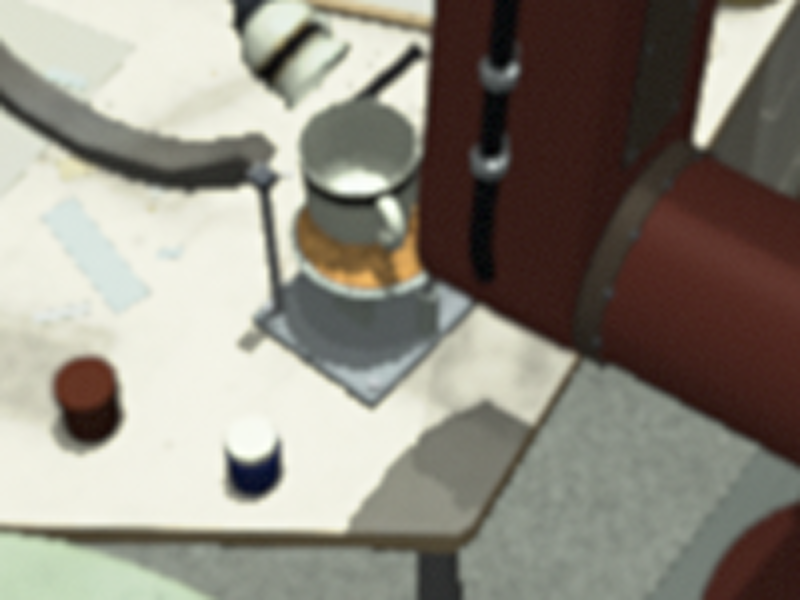

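The crop shows the cup, cork table and plate corners (-x,+y at px (223,271), +x,+y at (194,250)). The needle post is at the latter, with the brown and cobalt pots to the left. The stand origin is therefore roughly (0.44,-0.09) with a small yaw. Next I bring the wrist camera over.

```bash
python3 -m inch '[{"x":0.13,"y":0.11,"z":0.1},{"x":0.26,"y":0.22,"z":0.2},{"x":0.39,"y":0.33,"z":0.3},{"x":0.52,"y":0.44,"z":0.4},{"x":0.65,"y":0.55,"z":0.5}]' -1 && python3 -m inch '[{"x":0.13,"y":0.11,"z":0.06},{"x":0.26,"y":0.22,"z":0.12},{"x":0.39,"y":0.33,"z":0.18},{"x":0.52,"y":0.44,"z":0.24},{"x":0.52,"y":0.44,"z":0.24}]'
python3 - <<'E'
from h import *
c=cam('wrist'); im,d=optics.grab_frame('wrist'); cv2.imwrite('pics/w1.png',im); K,D,R,t=c; np.savez('w1.npz',im=im,d=d,K=K,D=D,R=R,t=t)
im,d=optics.grab_frame('scene'); np.savez('scene1.npz',im=im,d=d); cv2.imwrite('pics/scene1.png',cv2.resize(im[170:320,130:330],None,fx=4,fy=4,interpolation=2))
s=sensors.read_state();print(s['t'],s['ee_pos'],s['eef_rot'],-R.T@t,R[2])
E
```

```text
0.2 [ 0.15702484 -0.57890213  0.2308389 ] [-3.11336436e+00 -4.14597879e-01 -1.08747112e-04] [ 0.22391849 -0.56105581  0.3726886 ] [-0.26081224 -0.0693768  -0.96289347]invalid input
```

View pics/w1.png

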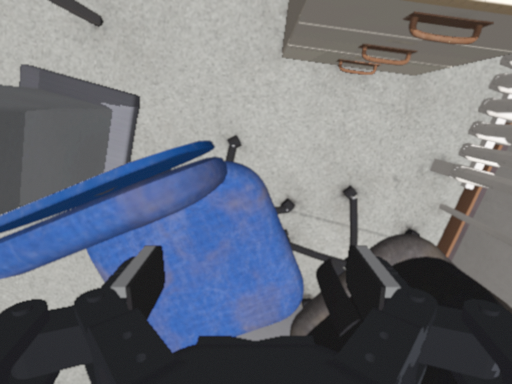

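The wrist picture shows only the chair and floor, because the move was refused and the arm has not moved. The "-1" argument may be the cause, so I'll try without it.

```bash
python3 -m inch '[{"x":0.13,"y":0.11,"z":0.1},{"x":0.26,"y":0.22,"z":0.2},{"x":0.39,"y":0.33,"z":0.3},{"x":0.52,"y":0.44,"z":0.4},{"x":0.65,"y":0.55,"z":0.5}]'; echo rc $?; python3 -m inch --help | head -20
```

```text
rc 1invalid input
invalid input: not JSON, or not a number
```

```bash
python3 -m inch '[{"x":0.13,"y":0.11,"z":0.1,"wx":0,"wy":0,"wz":0},{"x":0.26,"y":0.22,"z":0.2,"wx":0,"wy":0,"wz":0},{"x":0.39,"y":0.33,"z":0.3,"wx":0,"wy":0,"wz":0},{"x":0.52,"y":0.44,"z":0.4,"wx":0,"wy":0,"wz":0},{"x":0.65,"y":0.55,"z":0.5,"wx":0,"wy":0,"wz":0}]'; echo rc $?
```

```text
t: 0.62
ee_pos: [0.2879, -0.4678, 0.3322]
eef_rot: [-3.114, -0.414, -0.0]
ft_force: [0.2, -1.3, -0.7]
grip_width: 0.0856
grip_force: 0.0
rc 0
```

All six keys are required. Continuing, after checking the height of the hose beyond the stand.

```bash
python3 - <<'E'
from h import *
P=cloud(cam('scene'),np.load('scene0.npz')['d'])
for u,v in [(195,209),(180,212),(160,210),(140,195),(120,175)]: print(P[v,u].round(3))
m=(P[...,0]>.3)&(P[...,0]<.75)&(P[...,1]>-.3)&(P[...,1]<.3)&(P[...,2]>.22); print(m.sum())
E
python3 -m inch '[{"x":0.75,"y":0.7,"z":0.25,"wx":0,"wy":0,"wz":0},{"x":0.75,"y":0.7,"z":0.25,"wx":0,"wy":0,"wz":0},{"x":0.75,"y":0.7,"z":0.25,"wx":0,"wy":0,"wz":0},{"x":0.75,"y":0.7,"z":0.25,"wx":0,"wy":0,"wz":0},{"x":0.75,"y":0.7,"z":0.25,"wx":0,"wy":0,"wz":0}]'
python3 -m inch '[{"x":0,"y":0.6,"z":0,"wx":0,"wy":0,"wz":0},{"x":0,"y":0.6,"z":0,"wx":0,"wy":0,"wz":0},{"x":0,"y":0.6,"z":0,"wx":0,"wy":0,"wz":0},{"x":0,"y":0.6,"z":0,"wx":0,"wy":0,"wz":0}]'
python3 - <<'E'
from h import *
c=cam('wrist'); im,d=optics.grab_frame('wrist'); cv2.imwrite('pics/w2.png',im); K,D,R,t=c; np.savez('w2.npz',im=im,d=d,K=K,D=D,R=R,t=t)
s=sensors.read_state();print(s['t'],s['ee_pos'],s['eef_rot'],s['joints'],-R.T@t)
E
```

```text
[ 0.553 -0.03   0.092]
[ 0.597 -0.008  0.067]
[0.672 0.006 0.037]
[0.758 0.005 0.05 ]
[0.824 0.014 0.108]
2480
t: 1.03
ee_pos: [0.4361, -0.3293, 0.3812]
eef_rot: [3.114, 0.414, 0.0]
ft_force: [1.3, -0.8, 0.9]
grip_width: 0.0854
grip_force: 0.0
t: 1.37
ee_pos: [0.4351, -0.2057, 0.3821]
eef_rot: [-3.113, -0.422, -0.002]
ft_force: [0.0, 0.3, -0.7]
grip_width: 0.0854
grip_force: 0.0
1.4167 [ 0.43526635 -0.20826872  0.38166899] [3.11220824e+00 4.20744073e-01 1.91924844e-03] [-7.18353457e-01 -1.57815498e-01  1.19459674e-01  1.84645998e+00
  2.15090069e-04  2.15448580e+00] [ 0.50171525 -0.18753208  0.52428913]
```

View pics/w2.png

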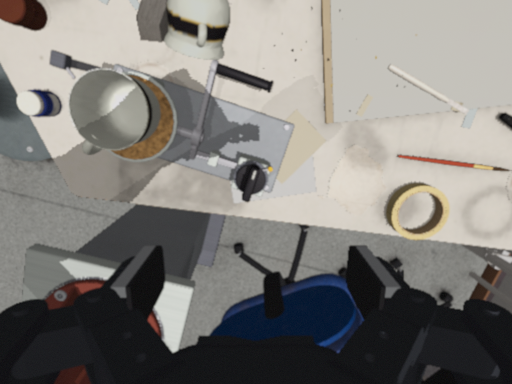

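The wrist view shows everything needed. The grip bar runs from (218,68) to (271,87), the knob bar centre is near (250,182), and the cup rim is at (107,107). The hinge end of the crank is near (197,150), the tape roll at (420,212), and the jar beyond is at (195,25).

```bash
cat > meas.py <<'E'
from h import *
import sys
def blk(im,d,c,zlo,zhi,xy,r):
    P=cloud(c,d); m=(im.max(2)<70)&(d>0)&(P[...,2]>zlo)&(P[...,2]<zhi)&(np.hypot(P[...,0]-xy[0],P[...,1]-xy[1])<r)
    n,l,s,_=cv2.connectedComponentsWithStats(m.astype(np.uint8)); 
    k=1+s[1:,4].argmax(); m=l==k; v,u=np.nonzero(m); return np.c_[u,v],P[m]
if __name__=='__main__':
    f=np.load('w2.npz'); c=(f['K'],f['D'],f['R'],f['t']); im,d=f['im'],f['d']; P=cloud(c,d)
    for n,uv0,zlo,zhi,z,r in [('grip',(245,77),.06,.10,.077,.07),('knob',(252,170),.09,.13,.114,.04)]:
        xy=onplane(c,[uv0],z)[0][:2]; uv,Q=blk(im,d,c,zlo,zhi,xy,r)
        (cu,cv),(w,h),a=cv2.minAreaRect(uv.astype(np.float32)); box=cv2.boxPoints(((cu,cv),(w,h),a))
        W=onplane(c,box,z); print(n,len(uv),(cu,cv),(w,h),'centre',W.mean(0).round(4),'sides',(W[1]-W[0]).round(4),(W[2]-W[1]).round(4),'z',np.percentile(Q[:,2],[5,50,95]).round(4))
    hsv=cv2.cvtColor(im,cv2.COLOR_BGR2HSV)
    z=P[...,2]; near=(np.hypot(P[...,0]-.46,P[...,1]+.08)<.3)
    m=(z>.006)&(z<.02)&near&(d>0)
    Q=P[m][:,:2]; print('plate',m.sum(), Q.min(0),Q.max(0), cv2.minAreaRect(Q.astype(np.float32)))
    for u,v in [(195,40),(195,10),(150,15),(165,5),(210,50),(58,60),(120,70)]: print(u,v,P[v,u].round(3))
    o=(P[...,2]>.02)&(P[...,0]>.5)&(P[...,1]<.05)&(P[...,0]<.8); Q=P[o]; 
    for y in np.arange(-.3,.05,.05):
        k=Q[(Q[:,1]>y)&(Q[:,1]<y+.05)]; print(round(y,2),len(k), k.min(0).round(3) if len(k) else '',k.max(0).round(3) if len(k) else '')
E
python3 meas.py
```

```text
grip 513 (243.39892578125, 77.29193878173828) (56.69916534423828, 9.159096717834473) centre [ 0.5405 -0.1603  0.077 ] sides [ 0.0117 -0.0014  0.    ] [-0.0032 -0.0764  0.    ] z [0.0791 0.0821 0.0841]
knob 272 (251.05001831054688, 181.35000610351562) (9.803059577941895, 33.5201416015625) centre [ 0.4107 -0.2067  0.114 ] sides [ 0.0469 -0.0024  0.    ] [-0.0007 -0.0133  0.    ] z [0.0962 0.1129 0.1144]
plate 12138 [ 0.37726881 -0.36806393] [0.68858598 0.17167221] ((0.4918874502182007, -0.10982072353363037), (0.2935890555381775, 0.524550199508667), 15.605297088623047)
195 40 [ 0.556 -0.105  0.159]
195 10 [ 0.581 -0.102  0.172]
150 15 [ 0.578 -0.031  0.095]
165 5 [ 0.597 -0.041  0.079]
210 50 [ 0.552 -0.121  0.15 ]
58 60 [0.496 0.026 0.175]
120 70 [0.505 0.03  0.014]
-0.3 0  
-0.25 8 [ 0.532 -0.201  0.075] [ 0.547 -0.2    0.085]
-0.2 1175 [ 0.502 -0.2    0.073] [ 0.548 -0.15   0.524]
-0.15 2640 [ 0.5   -0.15   0.065] [ 0.607 -0.1    0.176]
-0.1 1316 [ 0.5   -0.1    0.087] [ 0.589 -0.05   0.175]
-0.05 1448 [ 0.5   -0.05   0.021] [ 0.604 -0.005  0.177]
-0.0 145 [0.5   0.018 0.073] [0.505 0.035 0.177]
```

Run:
```python
from h import *
f=np.load('w2.npz'); c=(f['K'],f['D'],f['R'],f['t']); im,d=f['im'],f['d']; P=cloud(c,d)
m=(im.max(2)<70)&(P[...,2]>.110)&(P[...,2]<.118)&(np.hypot(P[...,0]-.41,P[...,1]+.207)<.035)
Q=P[m]; r=cv2.minAreaRect(Q[:,:2].astype(np.float32)); print('knob',m.sum(),Q.mean(0).round(4),r)
sk=(P[...,2]>.07)&(P[...,2]<.084)&(np.hypot(P[...,0]-.41,P[...,1]+.207)<.035); print('skirt',cv2.minEnclosingCircle(P[sk][:,:2].astype(np.float32)))
m=(im.max(2)<70)&(P[...,2]>.065)&(P[...,2]<.095)&(abs(P[...,0]-.5405)<.02)&(abs(P[...,1]+.16)<.05)
print('grip',P[m].mean(0).round(4),cv2.minAreaRect(P[m][:,:2].astype(np.float32)))
o=(P[...,2]>.1)&(P[...,0]>.53)&(P[...,1]<-.05)&(P[...,0]<.8)&(P[...,2]<.3); print('obst',np.percentile(P[o],[0,2,50,98,100],axis=0).round(3))
cu=(P[...,2]>.165)&(P[...,2]<.185)&(np.hypot(P[...,0]-.45,P[...,1]+.03)<.07); print('cup',cv2.minEnclosingCircle(P[cu][:,:2].astype(np.float32)))
```

```text
knob 249 [ 0.4059 -0.2068  0.113 ] ((0.4066271185874939, -0.2071388065814972), (0.012775376439094543, 0.04776494950056076), 87.24552917480469)
skirt ((0.41122233867645264, -0.21141266822814941), 0.029574288055300713)
grip [ 0.5401 -0.1602  0.0819] ((0.5402452945709229, -0.16059650480747223), (0.07579995691776276, 0.011569329537451267), 87.51576232910156)
obst [[ 0.539 -0.134  0.119]
 [ 0.541 -0.133  0.136]
 [ 0.568 -0.108  0.161]
 [ 0.597 -0.071  0.174]
 [ 0.607 -0.064  0.176]]
cup ((0.46425896883010864, -0.02091970667243004), 0.05483340471982956)
```

Knob axis is (0.406,-0.207), grip middle (0.540,-0.160), and stand yaw is about -2.6°. The ornament beyond the lever overhangs to y=-0.134. The knob turn needs j6 room, so I use the half-turned grasp and rotate the tool +162° first.

```bash
A='{"x":0,"y":0,"z":0,"wx":0,"wy":0,"wz":0.2}'
python3 -m inch '[{"x":-0.08,"y":0,"z":-0.1,"wx":0,"wy":0,"wz":0.2},{"x":-0.08,"y":0,"z":-0.1,"wx":0,"wy":0,"wz":0.2},{"x":-0.08,"y":0,"z":-0.1,"wx":0,"wy":0,"wz":0.2},{"x":-0.08,"y":0,"z":-0.1,"wx":0,"wy":0,"wz":0.2},{"x":-0.08,"y":0,"z":-0.1,"wx":0,"wy":0,"wz":0.2}]'
python3 -m inch '[{"x":-0.08,"y":0,"z":-0.1,"wx":0,"wy":0,"wz":0.2},{"x":-0.08,"y":0,"z":-0.1,"wx":0,"wy":0,"wz":0.2},{"x":-0.08,"y":0,"z":-0.1,"wx":0,"wy":0,"wz":0.2},{"x":-0.08,"y":0,"z":-0.1,"wx":0,"wy":0,"wz":0.2},{"x":-0.08,"y":0,"z":-0.1,"wx":0,"wy":0,"wz":0.2}]'
python3 -m inch '[{"x":0,"y":0,"z":-0.2,"wx":0,"wy":0,"wz":0.2},{"x":0,"y":0,"z":-0.2,"wx":0,"wy":0,"wz":0.2},{"x":0,"y":0,"z":-0.2,"wx":0,"wy":0,"wz":0.2},{"x":0,"y":0,"z":-0.2,"wx":0,"wy":0,"wz":0.2},{"x":0,"y":0,"z":-0.2,"wx":0,"wy":0,"wz":0.2}]'
python3 -c "
from bench import sensors;s=sensors.read_state();print(s['joints'],s['eef_rot'])"
```

```text
t: 1.83
ee_pos: [0.4188, -0.2119, 0.3602]
eef_rot: [-2.832, -1.359, 0.001]
ft_force: [0.1, -0.5, -0.0]
grip_width: 0.0851
grip_force: 0.0
t: 2.25
ee_pos: [0.4028, -0.212, 0.3402]
eef_rot: [-2.277, -2.164, 0.0]
ft_force: [1.0, -0.6, -0.1]
grip_width: 0.0851
grip_force: 0.0
t: 2.67
ee_pos: [0.4027, -0.2118, 0.3]
eef_rot: [-1.501, -2.759, -0.0]
ft_force: [-0.6, -0.1, -0.3]
grip_width: 0.0851
grip_force: 0.0
[-7.73004178e-01 -3.06260624e-01 -1.61748169e-01  1.71622159e+00
 -1.22145243e-04  2.23737224e-01] [-1.50122988e+00 -2.75865646e+00 -2.04115213e-04]
```

```bash
python3 -m inch '[{"x":0.017,"y":0.024,"z":-0.3,"wx":0,"wy":0,"wz":0.2},{"x":0.017,"y":0.024,"z":-0.3,"wx":0,"wy":0,"wz":0.2},{"x":0.017,"y":0.024,"z":-0.3,"wx":0,"wy":0,"wz":0.2},{"x":0.017,"y":0.024,"z":-0.3,"wx":0,"wy":0,"wz":0.2},{"x":0.017,"y":0.024,"z":-0.3,"wx":0,"wy":0,"wz":0.2}]'
python3 -m inch '[{"x":0,"y":0,"z":-0.3,"wx":0,"wy":0,"wz":0.103},{"x":0,"y":0,"z":-0.3,"wx":0,"wy":0,"wz":0.103},{"x":0,"y":0,"z":-0.3,"wx":0,"wy":0,"wz":0.103},{"x":0,"y":0,"z":-0.3,"wx":0,"wy":0,"wz":0.103}]'
python3 - <<'E'
from h import *
print(sensors.read_state()['joints'])
c=cam('wrist'); im,d=optics.grab_frame('wrist'); cv2.imwrite('pics/w3.png',im); K,D,R,t=c; np.savez('w3.npz',im=im,d=d,K=K,D=D,R=R,t=t)
P=cloud(c,d)
m=(im.max(2)<70)&(P[...,2]>.108)&(P[...,2]<.12)&(np.hypot(P[...,0]-.406,P[...,1]+.207)<.035)
Q=P[m]; r=cv2.minAreaRect(Q[:,:2].astype(np.float32)); print('knob',m.sum(),Q.mean(0).round(4),r)
E
```

```text
t: 3.08
ee_pos: [0.406, -0.2069, 0.2398]
eef_rot: [-0.58, -3.086, -0.001]
ft_force: [-0.6, -0.4, -0.5]
grip_width: 0.0856
grip_force: 0.0
t: 3.42
ee_pos: [0.4055, -0.2064, 0.1789]
eef_rot: [-0.08, -3.138, -0.003]
ft_force: [-0.1, -0.1, 0.3]
grip_width: 0.0851
grip_force: 0.0
[-7.59516050e-01 -3.47630987e-01 -4.16134508e-01  1.50518031e+00
 -1.19869561e-04 -7.08646805e-01]
knob 1067 [ 0.4013 -0.2063  0.113 ] ((0.40390172600746155, -0.2064080834388733), (0.012388358823955059, 0.0486084520816803), 86.71629333496094)
```

View pics/w3.png

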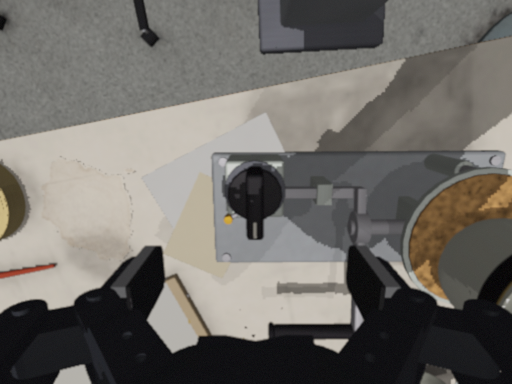

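The fingers straddle the knob bar (bar at column 256, fingers at 150 and 370), aligned with it. I lower and close.

```bash
python3 -m inch '[{"x":0,"y":0,"z":-0.465,"wx":0,"wy":0,"wz":0},{"x":0,"y":0,"z":-0.465,"wx":0,"wy":0,"wz":0},{"x":0,"y":0,"z":-0.465,"wx":0,"wy":0,"wz":0},{"x":0,"y":0,"z":-0.465,"wx":0,"wy":0,"wz":0}]'
python3 -m inch '[{"x":0,"y":0,"z":0,"wx":0,"wy":0,"wz":0},{"x":0,"y":0,"z":0,"wx":0,"wy":0,"wz":0},{"x":0,"y":0,"z":0,"wx":0,"wy":0,"wz":0},{"x":0,"y":0,"z":0,"wx":0,"wy":0,"wz":0},{"x":0,"y":0,"z":0,"wx":0,"wy":0,"wz":0}]' 1
python3 -m inch '[{"x":0,"y":0,"z":0,"wx":0,"wy":0,"wz":0},{"x":0,"y":0,"z":0,"wx":0,"wy":0,"wz":0},{"x":0,"y":0,"z":0,"wx":0,"wy":0,"wz":0},{"x":0,"y":0,"z":0,"wx":0,"wy":0,"wz":0},{"x":0,"y":0,"z":0,"wx":0,"wy":0,"wz":0}]'
```

```text
t: 3.8
ee_pos: [0.4049, -0.2052, 0.0855]
eef_rot: [-0.087, -3.137, -0.005]
ft_force: [-0.6, 0.3, 0.3]
grip_width: 0.0853
grip_force: 0.0
t: 4.22
ee_pos: [0.407, -0.2068, 0.0889]
eef_rot: [0.084, 3.139, -0.002]
ft_force: [0.7, -0.3, -0.1]
grip_width: 0.0252
grip_force: 0.0
t: 4.63
ee_pos: [0.4068, -0.2067, 0.0886]
eef_rot: [0.083, 3.14, -0.002]
ft_force: [-1.9, -0.5, 5.9]
grip_width: 0.0118
grip_force: 59.2
```

```bash
python3 -m inch '[{"x":0,"y":0,"z":0,"wx":0,"wy":0,"wz":-0.19},{"x":0,"y":0,"z":0,"wx":0,"wy":0,"wz":-0.19},{"x":0,"y":0,"z":0,"wx":0,"wy":0,"wz":-0.19},{"x":0,"y":0,"z":0,"wx":0,"wy":0,"wz":-0.19},{"x":0,"y":0,"z":0,"wx":0,"wy":0,"wz":-0.19}]'
python3 -m inch '[{"x":0,"y":0,"z":0,"wx":0,"wy":0,"wz":-0.19},{"x":0,"y":0,"z":0,"wx":0,"wy":0,"wz":-0.19},{"x":0,"y":0,"z":0,"wx":0,"wy":0,"wz":-0.19},{"x":0,"y":0,"z":0,"wx":0,"wy":0,"wz":-0.19},{"x":0,"y":0,"z":0,"wx":0,"wy":0,"wz":-0.19}]'
python3 -c "
from bench import sensors;s=sensors.read_state();print(s['joints'],s['eef_rot'],s['wrist_torque'])"
```

```text
t: 5.05
ee_pos: [0.4063, -0.208, 0.0886]
eef_rot: [1.014, 2.972, -0.006]
ft_force: [-4.7, -9.2, 4.0]
grip_width: 0.012
grip_force: 59.1
t: 5.47
ee_pos: [0.4052, -0.2089, 0.0886]
eef_rot: [1.845, 2.542, -0.01]
ft_force: [-12.7, -12.8, 6.1]
grip_width: 0.012
grip_force: 59.5
[-0.75977259 -0.32916977 -0.56561081  1.33256277 -0.00643991  0.49582389] [ 1.84471049  2.54179077 -0.01039523] [-2.51913549  2.5642078   0.1895345 ]
```

```bash
python3 -m inch '[{"x":0,"y":0,"z":0,"wx":0,"wy":0,"wz":-0.01},{"x":0,"y":0,"z":0,"wx":0,"wy":0,"wz":-0.01},{"x":0,"y":0,"z":0,"wx":0,"wy":0,"wz":0}]'
python3 -m inch '[{"x":0,"y":0,"z":0,"wx":0,"wy":0,"wz":0},{"x":0,"y":0,"z":0,"wx":0,"wy":0,"wz":0},{"x":0,"y":0,"z":0,"wx":0,"wy":0,"wz":0},{"x":0,"y":0,"z":0,"wx":0,"wy":0,"wz":0},{"x":0,"y":0,"z":0,"wx":0,"wy":0,"wz":0}]' -1
python3 -m inch '[{"x":0,"y":0,"z":0,"wx":0,"wy":0,"wz":0},{"x":0,"y":0,"z":0,"wx":0,"wy":0,"wz":0},{"x":0,"y":0,"z":0,"wx":0,"wy":0,"wz":0}]'
python3 -m inch '[{"x":0,"y":0,"z":0.9,"wx":0,"wy":0,"wz":0},{"x":0,"y":0,"z":0.9,"wx":0,"wy":0,"wz":0},{"x":0,"y":0,"z":0.9,"wx":0,"wy":0,"wz":0},{"x":0,"y":0,"z":0.9,"wx":0,"wy":0,"wz":0},{"x":0,"y":0,"z":0.9,"wx":0,"wy":0,"wz":0}]'
python3 - <<'E'
from h import *
print(sensors.read_state()['joints'])
c=cam('wrist'); im,d=optics.grab_frame('wrist'); cv2.imwrite('pics/w4.png',im); K,D,R,t=c; np.savez('w4.npz',im=im,d=d,K=K,D=D,R=R,t=t)
P=cloud(c,d)
m=(im.max(2)<70)&(P[...,2]>.108)&(P[...,2]<.12)&(np.hypot(P[...,0]-.406,P[...,1]+.207)<.035)
Q=P[m]; r=cv2.minAreaRect(Q[:,:2].astype(np.float32)); print('knob',m.sum(),Q.mean(0).round(4),r)
m=(im.max(2)<70)&(P[...,2]>.065)&(P[...,2]<.095)&(abs(P[...,0]-.5405)<.02)&(abs(P[...,1]+.16)<.05)
print('grip',m.sum(),P[m].mean(0).round(4),cv2.minAreaRect(P[m][:,:2].astype(np.float32)))
E
```

```text
t: 5.72
ee_pos: [0.4052, -0.2089, 0.0886]
eef_rot: [1.836, 2.548, -0.011]
ft_force: [-11.9, -13.5, 5.3]
grip_width: 0.0119
grip_force: 59.3
t: 6.13
ee_pos: [0.4065, -0.206, 0.0876]
eef_rot: [-1.834, -2.55, -0.001]
ft_force: [-0.1, -0.2, -0.2]
grip_width: 0.0721
grip_force: 0.0
t: 6.38
ee_pos: [0.4064, -0.2061, 0.0876]
eef_rot: [-1.834, -2.551, -0.0]
ft_force: [-0.8, -0.6, 1.0]
grip_width: 0.0853
grip_force: 0.0
t: 6.8
ee_pos: [0.4075, -0.2072, 0.274]
eef_rot: [1.83, 2.545, -0.001]
ft_force: [-0.2, -1.8, -0.1]
grip_width: 0.0857
grip_force: 0.0
[-7.57865977e-01 -3.26303664e-01 -2.26124324e-01  1.66367523e+00
  1.30563872e-04  4.89120087e-01]
knob 530 [ 0.4041 -0.2023  0.1128] ((0.4051384925842285, -0.2053181678056717), (0.012352680787444115, 0.04832258075475693), 18.231271743774414)
grip 750 [ 0.5385 -0.1593  0.0817] ((0.5391523241996765, -0.16042929887771606), (0.0767110288143158, 0.0118500255048275), 86.9292984008789)
```

View pics/w4.png

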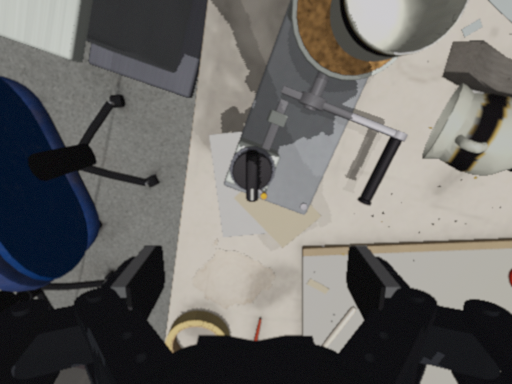

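The knob bar now lies 68.5° (1.196 rad) from its locked direction and stays there, so it has clicked. The lever grip is at (0.5395,-0.160), unmoved. I rotate the tool half round (camera to -y) and go above the grip's -y end.

```bash
python3 -m inch '[{"x":0.3,"y":0.03,"z":0,"wx":0,"wy":0,"wz":0.2},{"x":0.3,"y":0.03,"z":0,"wx":0,"wy":0,"wz":0.2},{"x":0.3,"y":0.03,"z":0,"wx":0,"wy":0,"wz":0.2},{"x":0.3,"y":0.03,"z":0,"wx":0,"wy":0,"wz":0.2},{"x":0.3,"y":0.03,"z":0,"wx":0,"wy":0,"wz":0.2}]' >/dev/null
python3 -m inch '[{"x":0.3,"y":0.03,"z":0,"wx":0,"wy":0,"wz":0.2},{"x":0.3,"y":0.03,"z":0,"wx":0,"wy":0,"wz":0.2},{"x":0.3,"y":0.03,"z":0,"wx":0,"wy":0,"wz":0.2},{"x":0.3,"y":0.03,"z":0,"wx":0,"wy":0,"wz":0.2},{"x":0.3,"y":0.03,"z":0,"wx":0,"wy":0,"wz":0.2}]' > /dev/null
python3 -m inch '[{"x":0,"y":0,"z":0,"wx":0,"wy":0,"wz":0.2},{"x":0,"y":0,"z":0,"wx":0,"wy":0,"wz":0.2},{"x":0,"y":0,"z":0,"wx":0,"wy":0,"wz":0.2},{"x":0,"y":0,"z":0,"wx":0,"wy":0,"wz":0.2},{"x":0,"y":0,"z":0,"wx":0,"wy":0,"wz":0.2}]' > /dev/null
python3 -m inch '[{"x":0,"y":0,"z":0,"wx":0,"wy":0,"wz":0.2},{"x":0,"y":0,"z":0,"wx":0,"wy":0,"wz":0.2},{"x":0,"y":0,"z":0,"wx":0,"wy":0,"wz":0.2},{"x":0,"y":0,"z":0,"wx":0,"wy":0,"wz":0.2},{"x":0,"y":0,"z":0,"wx":0,"wy":0,"wz":0.2}]' > /dev/null
python3 -m inch '[{"x":0,"y":0,"z":0,"wx":0,"wy":0,"wz":0.081},{"x":0,"y":0,"z":0,"wx":0,"wy":0,"wz":0.081},{"x":0,"y":0,"z":0,"wx":0,"wy":0,"wz":0.081},{"x":0,"y":0,"z":0,"wx":0,"wy":0,"wz":0.081}]' > /dev/null
python3 -m inch '[{"x":0,"y":0,"z":0,"wx":0.067,"wy":0,"wz":0},{"x":0,"y":0,"z":0,"wx":0.067,"wy":0,"wz":0},{"x":0,"y":0,"z":0,"wx":0.067,"wy":0,"wz":0},{"x":0,"y":0,"z":0,"wx":0.067,"wy":0,"wz":0}]'
python3 - <<'E'
from bench import sensors; import cv2
s=sensors.read_state();print(s['joints'],s['ee_pos']);print(cv2.Rodrigues(s['eef_rot'])[0].round(3))
E
```

```text
t: 9.18
ee_pos: [0.5262, -0.1953, 0.2666]
eef_rot: [-2.041, 2.186, 0.232]
ft_force: [-0.4, -0.2, 0.2]
grip_width: 0.0855
grip_force: 0.0
[-0.6790966   0.12706612  0.17173852  1.74959587  0.16208087 -2.19232717] [ 0.52617523 -0.19526217  0.26662938]
[[-0.069 -0.998 -0.001]
 [-0.976  0.067  0.208]
 [-0.208  0.016 -0.978]]
```

```bash
python3 -m inch '[{"x":0.06,"y":0.07,"z":-0.2,"wx":0,"wy":0,"wz":0},{"x":0.06,"y":0.07,"z":-0.8,"wx":0,"wy":0,"wz":0},{"x":0.06,"y":0.07,"z":-0.8,"wx":0,"wy":0,"wz":0},{"x":0.06,"y":0.07,"z":-0.8,"wx":0,"wy":0,"wz":0},{"x":0.06,"y":0.07,"z":-0.8,"wx":0,"wy":0,"wz":0}]'
python3 - <<'E'
from h import *
c=cam('wrist'); im,d=optics.grab_frame('wrist'); cv2.imwrite('pics/w5.png',im)
E
```

```text
t: 9.6
ee_pos: [0.5349, -0.1767, 0.1002]
eef_rot: [-2.046, 2.183, 0.244]
ft_force: [-1.0, 0.4, -1.2]
grip_width: 0.0855
grip_force: 0.0
```

View pics/w5.png

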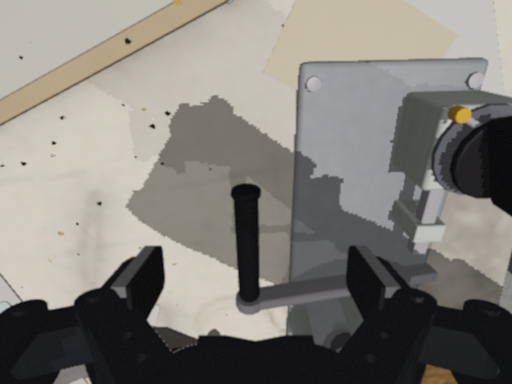

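The grip bar (246,190)-(249,300) lies between the fingers and clear of the crank arm. I lower the last 40 mm, then correct if needed before closing.

```bash
python3 -m inch '[{"x":0,"y":0,"z":-0.2,"wx":0,"wy":0,"wz":0},{"x":0,"y":0,"z":-0.2,"wx":0,"wy":0,"wz":0},{"x":0,"y":0,"z":-0.2,"wx":0,"wy":0,"wz":0},{"x":0,"y":0,"z":-0.2,"wx":0,"wy":0,"wz":0}]'
```

```text
t: 9.98
ee_pos: [0.5398, -0.1809, 0.0712]
eef_rot: [-2.046, 2.179, 0.225]
ft_force: [0.6, -0.9, 0.5]
grip_width: 0.0855
grip_force: 0.0
```

```bash
python3 -m inch '[{"x":-0.005,"y":0,"z":-0.06,"wx":0,"wy":0,"wz":0},{"x":-0.005,"y":0,"z":-0.06,"wx":0,"wy":0,"wz":0}]'
python3 -m inch '[{"x":0,"y":0,"z":0,"wx":0,"wy":0,"wz":0},{"x":0,"y":0,"z":0,"wx":0,"wy":0,"wz":0},{"x":0,"y":0,"z":0,"wx":0,"wy":0,"wz":0},{"x":0,"y":0,"z":0,"wx":0,"wy":0,"wz":0},{"x":0,"y":0,"z":0,"wx":0,"wy":0,"wz":0}]' 1
python3 -m inch '[{"x":0,"y":0,"z":0,"wx":0,"wy":0,"wz":0},{"x":0,"y":0,"z":0,"wx":0,"wy":0,"wz":0},{"x":0,"y":0,"z":0,"wx":0,"wy":0,"wz":0},{"x":0,"y":0,"z":0,"wx":0,"wy":0,"wz":0},{"x":0,"y":0,"z":0,"wx":0,"wy":0,"wz":0}]'
```

```text
t: 10.15
ee_pos: [0.5378, -0.1806, 0.056]
eef_rot: [-2.046, 2.18, 0.228]
ft_force: [-0.2, 1.2, -1.2]
grip_width: 0.0855
grip_force: 0.0
t: 10.57
ee_pos: [0.5375, -0.1803, 0.0558]
eef_rot: [-2.045, 2.179, 0.23]
ft_force: [0.5, -0.3, 0.7]
grip_width: 0.0254
grip_force: 0.0
t: 10.98
ee_pos: [0.5389, -0.1803, 0.0563]
eef_rot: [-2.045, 2.177, 0.227]
ft_force: [7.0, 2.7, -0.3]
grip_width: 0.0122
grip_force: 62.1
```

The grip is held. I swing the lever in 5° rows along the arc.

```bash
python3 -m inch '[{"x":-0.0095,"y":0.0005,"z":0.0425,"wx":0,"wy":0,"wz":0},{"x":-0.0225,"y":0.001,"z":0.084,"wx":0,"wy":0,"wz":0},{"x":-0.039,"y":0.002,"z":0.1245,"wx":0,"wy":0,"wz":0},{"x":-0.0595,"y":0.003,"z":0.163,"wx":0,"wy":0,"wz":0},{"x":-0.083,"y":0.004,"z":0.2,"wx":0,"wy":0,"wz":0}]'
python3 -m inch '[{"x":0,"y":0,"z":0,"wx":0,"wy":0,"wz":0}]'
```

```text
t: 11.4
ee_pos: [0.5237, -0.1797, 0.0971]
eef_rot: [-2.044, 2.175, 0.222]
ft_force: [13.2, 0.9, -0.8]
grip_width: 0.0124
grip_force: 60.5
t: 11.48
ee_pos: [0.5232, -0.1797, 0.0981]
eef_rot: [-2.044, 2.175, 0.222]
ft_force: [11.1, 3.0, 2.4]
grip_width: 0.0115
grip_force: 61.6
```

```bash
python3 -m inch '[{"x":-0.0265,"y":0.001,"z":0.0345,"wx":0,"wy":0,"wz":0},{"x":-0.056,"y":0.003,"z":0.067,"wx":0,"wy":0,"wz":0},{"x":-0.088,"y":0.004,"z":0.096,"wx":0,"wy":0,"wz":0},{"x":-0.123,"y":0.006,"z":0.123,"wx":0,"wy":0,"wz":0},{"x":-0.16,"y":0.008,"z":0.146,"wx":0,"wy":0,"wz":0}]'
python3 -m inch '[{"x":-0.0385,"y":0.002,"z":0.02,"wx":0,"wy":0,"wz":0},{"x":-0.079,"y":0.004,"z":0.037,"wx":0,"wy":0,"wz":0},{"x":-0.1205,"y":0.006,"z":0.05,"wx":0,"wy":0,"wz":0},{"x":-0.163,"y":0.008,"z":0.0595,"wx":0,"wy":0,"wz":0},{"x":-0.2065,"y":0.01,"z":0.065,"wx":0,"wy":0,"wz":0}]'
python3 -m inch '[{"x":0,"y":0,"z":0,"wx":0,"wy":0,"wz":0},{"x":0,"y":0,"z":0,"wx":0,"wy":0,"wz":0}]'
```

```text
t: 11.9
ee_pos: [0.4939, -0.1785, 0.1288]
eef_rot: [-2.043, 2.172, 0.214]
ft_force: [19.4, 5.2, 14.9]
grip_width: 0.0124
grip_force: 58.7
t: 12.32
ee_pos: [0.4509, -0.1771, 0.1419]
eef_rot: [-2.045, 2.175, 0.216]
ft_force: [10.4, 2.3, 21.4]
grip_width: 0.0123
grip_force: 67.8
t: 12.48
ee_pos: [0.4507, -0.1771, 0.142]
eef_rot: [-2.044, 2.176, 0.217]
ft_force: [8.2, 2.0, 21.4]
grip_width: 0.0123
grip_force: 67.8
```

```bash
python3 -m inch '[{"x":-0.02,"y":0.001,"z":0.005,"wx":0,"wy":0,"wz":0},{"x":-0.04,"y":0.002,"z":0.01,"wx":0,"wy":0,"wz":0},{"x":-0.05,"y":0.002,"z":0.012,"wx":0,"wy":0,"wz":0},{"x":-0.05,"y":0.002,"z":0.012,"wx":0,"wy":0,"wz":0},{"x":-0.05,"y":0.002,"z":0.012,"wx":0,"wy":0,"wz":0}]'
python3 - <<'E'
from h import *
for n in('scene','side'):
    c=cam(n); im,d=optics.grab_frame(n); np.savez(n+'9.npz',im=im,d=d)
    o=proj(c,[(.443,-.13,.12)])[0].astype(int); print(n,o)
    y,x=max(o[1]-75,0),max(o[0]-90,0); cv2.imwrite(f'pics/{n}9.png',cv2.resize(im[y:y+150,x:x+200],None,fx=4,fy=4,interpolation=2))
f0=np.load('scene0.npz'); P0=cloud(cam('scene'),f0['d']); P=cloud(cam('scene'),np.load('scene9.npz')['d'])
# cork and cup-rim height before/after
for Q in(P0,P):
    im=f0['im'] if Q is P0 else np.load('scene9.npz')['im']; h=cv2.cvtColor(im,cv2.COLOR_BGR2HSV)
    m=(h[...,1]>100)&(h[...,0]>8)&(h[...,0]<25)&(np.hypot(Q[...,0]-.447,Q[...,1]+.028)<.07)&(Q[...,2]>.08)&(Q[...,2]<.13)
    n=(np.hypot(Q[...,0]-.447,Q[...,1]+.028)<.06)&(Q[...,2]>.14); print(m.sum(),np.median(Q[m],0).round(4),np.percentile(Q[n][:,2],95).round(4), Q[n].mean(0).round(4))
E
```

```text
t: 12.9
ee_pos: [0.4398, -0.1766, 0.1434]
eef_rot: [-2.045, 2.177, 0.22]
ft_force: [4.4, 0.2, 16.7]
grip_width: 0.0121
grip_force: 65.5
scene [244 199]
side [238 184]
292 [0.4305 0.003  0.0948] 0.1753 [ 0.4547 -0.0294  0.1595]
169 [0.4495 0.0102 0.108 ] 0.1874 [ 0.4726 -0.015   0.1662]
```

View pics/scene9.png

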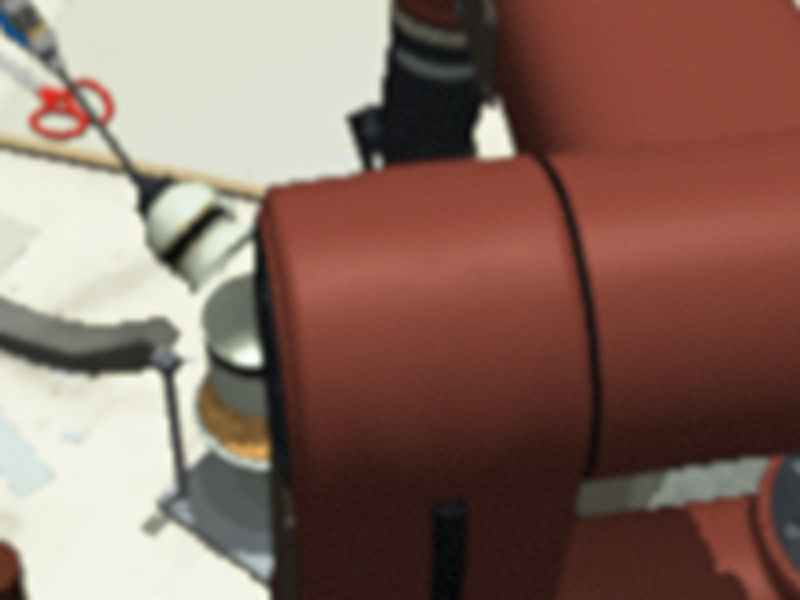

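The cork has risen about 13 mm and the cup rim about 12 mm. The cup stands upright by the needle, and the grip is right above the axis (x 0.440 against 0.4403). I let it dwell, then hand in.

```bash
python3 -m inch '[{"x":0,"y":0,"z":0,"wx":0,"wy":0,"wz":0},{"x":0,"y":0,"z":0,"wx":0,"wy":0,"wz":0},{"x":0,"y":0,"z":0,"wx":0,"wy":0,"wz":0},{"x":0,"y":0,"z":0,"wx":0,"wy":0,"wz":0},{"x":0,"y":0,"z":0,"wx":0,"wy":0,"wz":0}]'
python3 -c "
from bench import workorder; print(workorder.sign_off())"
```

```text
t: 13.42
ee_pos: [0.4398, -0.1765, 0.1433]
eef_rot: [-2.045, 2.177, 0.22]
ft_force: [5.3, 0.5, 17.9]
grip_width: 0.012
grip_force: 65.5
the job is handed in; nothing more can be done
None
```

I turned the knob past its detent (about 1.2 rad), swung the lever upright and held it there by its grip with the table about 13 mm up and the cup upright, then handed the job in at about 13.4 s; no verdict was returned.

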